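Stand the fallen newel post beside its twin

ROBOT

A 6-joint arm with a two-finger parallel gripper is mounted at the origin on the work surface. World frame = base frame: x ahead of the robot, y to its left, z up, the work surface at z = 0. Lengths are in m, angles in rad, forces in N, time in s.
With the tool pointing down it reaches from about 0.25 to 0.8 m from the base axis. Payload 3.9 kg.
Tool frame: the origin (TCP) lies at the centre of the arm's flange, where the gripper is bolted on; the fingertips stand 173 mm ahead of it and the grasp point (between the pads) lies 155 mm ahead of it (manip.tcp_to_tips is the z of the fingertips in the tool frame, in m); z points along the fingers, y is the line along which they close (so a half turn about z gives the same grasp; the last joint's range is limited). The gripper opens to 85 mm and grips with 20 to 120 N. Pads are 22 mm wide; open, the fingers measure 114 mm over their backs; the gripper's body (76 mm by 85 mm) begins 54 mm behind the grasp point. The pads swing forward as they close: fully open they stand 13 mm farther back than shut.
Start: joints at [-1.261, 0.26, -0.138, 1.173, 0, 1.571], TCP at [0.16, -0.5, 0.405] pointing down, gripper open.
Joint ranges: [-2.78, 2.78], [-0.83, 1.72], [-1.28, 1.37], [-1.9, 2.12], [-1.57, 1.48], [-3.14, 3.14]. Speed limits (rad/s): [2.57, 2.57, 3.14, 3.14, 3.14, 3.14].

INTERFACE

Orientations are given as a unit quaternion [x, y, z, w].
In Python, from bench import manip, imaging gives the robot as it stands.
- The arm moves only by the shell command python3 -m handwheel 'ROWS'. ROWS is JSON, a list of rows, each an object of numbers: "claw": the closure, from 0 (fully open) to 1 (shut); "dx", "dy", "dz": the shift along the tool's x, y, z in mm; "yaw": the turn about the tool's z in degrees. A call has 1 to 8 rows; each row shifts and turns the commanded pose from where the row before left it, along the tool's axes as they then stand; what a row does not reach is not made up. A row lasts 1/10 s, in which the tool goes at most 50 mm and 8.59 degrees, less where a joint would pass 70% of its speed; a pose out of reach is approached as far as the arm can. A call with a gripper value outside its range is refused whole. The fingers move at their own pace and stop on an object; the grip force is fixed at half the most. Time passes only in rows, so rows that do not move let the fingers close. It gives the time, the measured TCP pose, the force, the opening and the grip force at its end, in the units of the state.
- manip.state(): the state, without advancing time (a new reading comes with each control period).
- imaging.grab_frame(name): name is "scene" or "top" or "wrist"; returns a dict with "color" (480x640x3 uint8, blue, green, red), "fx", "fy", "cx", "cy" (pixels), "rvec" (rotation vector, rad) and "tvec" (3), from world to camera coordinates, as OpenCV has them; the wrist camera has in their place "mount" (4x4, takes a point from camera to tool coordinates, whose origin is the TCP and whose axes are the flange's). Camera axes: x right, y down, z forward; pixel columns grow to the right and rows downward; lengths in m; the calibration is good to about 2 mm. The wrist camera is an equidistant fisheye: a pixel r from the principal point sees the ray r / f radians off the axis. A picture is of the moment at which its call begins: read the wrist's pose just before it. There is no depth.
- manip.hand_in(): hands the job in; it is judged then, once.
The state is a dict: "clock": time; "qpos": joint angles; "dq": joint speeds; "joint_torque": joint torques, N m; "tcp_pos": TCP position; "tcp_rot": TCP orientation; "ft_force": force on the tool from outside, world axes, zero at the start; "wrist_torque": the same for the moment, N m; "width": opening from 0.0 (shut) to 1.0 (fully open); "finger_force": force on a finger pad.
Only numpy, scipy, OpenCV 4.12 (cv2) and the standard library are available. Lean on these libraries where they do the work, as an engineer would, in place of code of your own. Each camera call takes 0.05 s, during which the arm holds its last target. There are 200 camera calls.

TASK

One of the carver's two small square newel posts has fallen over on the bench. Pick it up and stand it upright, bud on top, in the middle of the empty plywood board, just as its twin stands on the other board. Leave the twin standing where it is.

Things in the scene. Friction and masses are not known exactly. Their poses are not given: they have to be found in the camera images.
- post_center (a point): Centre (half-way up) of the fallen post: pale wood, 0.15 kg, 146 mm tall: foot block 48 x 48 x 40 high, shaft 36 x 36 x 52, cap block 48 x 48 x 32 (its middle 35 mm from the centre towards the bud), round bud 28 across, 22 high. Lies level on a side, bud roughly away from the robot (within 30 degrees). z runs from foot to bud; x, y square to its sides. The turned spindle further back is another thing.
- board_top (a point): Centre of the upper face of the empty display board: plywood, 140 x 140 mm, 12 mm thick, lying fixed on the bench. z is up, x and y run along its edges.
- twin_center (a point): Centre (half-way up, 73 mm above its board) of the twin post, same shape and size, standing loose on the other, equal board; z up. The fallen post and the two boards form a row from left to right, about 0.29 m apart, in any order; a chisel lies flat in each gap, 20 mm high at most.
There are look-alikes about, which are no part of the job. Leave any pink or red look-alike of the part that bears post_center alone.

How it is judged:
By the outcome, as a careful person would: the job done as asked, in the order asked, and still so for the second after the job is handed in, with the robot touching nothing.
It also fails if it takes over 45 s, if anything falls off the work surface, if the arm or the gripper's body presses on something with over 40 N, if the wrist force passes 120 N, or if a joint passes its speed limit or range.

## Working session

There is one attempt and no reset: what is moved stays moved. The work goes in short steps, Python scripts to look and compute and a shell command to move; the robot and the scene stay as the last step left them, time stands still between calls to the robot, and variables do not carry over. Pictures are saved under pics/ and viewed, at most 10 in all, crops included, and the job is handed in when it is done.

```bash
mkdir -p pics; ls
python3 - <<'E'
from bench import manip, imaging
import cv2
for n in ("scene","top"):
    f=imaging.grab_frame(n); cv2.imwrite(f"pics/{n}0.png",f["color"]); print(n,{k:v for k,v in f.items() if k!="color"})
print(manip.state())
E
```

```text
pics
scene {'fx': 481.8482112310955, 'fy': 481.8482112310955, 'cx': 320.8470501117247, 'cy': 243.40464479283017, 'rvec': array([ 1.75213759,  1.44068945, -0.78523947]), 'tvec': array([-0.07502952, -0.1896896 ,  1.43985212])}
top {'fx': 510.22387002989643, 'fy': 510.22387002989643, 'cx': 312.29953038679383, 'cy': 239.51195150317855, 'rvec': array([ 2.08426696, -2.11768499,  0.25248731]), 'tvec': array([0.01330205, 0.4973886 , 0.93931   ])}
{'clock': 0.1, 'qpos': array([-1.26101203e+00,  2.60598279e-01, -1.39234757e-01,  1.17268762e+00,
       -5.41859449e-06,  1.57079918e+00]), 'dq': array([-0.00026641, -0.00135945,  0.00273054,  0.00095712, -0.0001167 ,
       -0.00064092]), 'joint_torque': array([-1.34783753e-03, -4.06506014e+01,  2.54528207e+01,  1.01410437e-02,
       -2.34850330e-05,  9.86351864e-06]), 'tcp_pos': array([ 0.15995422, -0.4997195 ,  0.40396039]), 'tcp_rot': array([ 9.88028028e-01,  1.54272074e-01, -1.35687336e-04, -8.51425223e-04]), 'ft_force': array([ 0.51086052, -0.56353866, -0.04258032]), 'wrist_torque': array([0.03397686, 0.01682881, 0.00901536]), 'finger_force': 0.0, 'width': 0.9995410457813332}
```

View pics/top0.png

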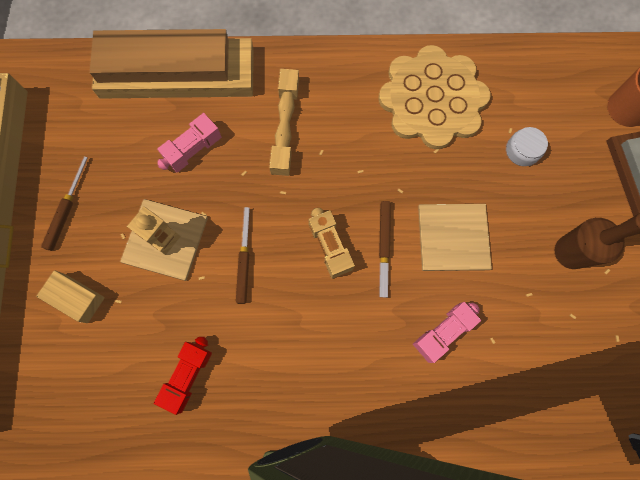

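View pics/scene0.png

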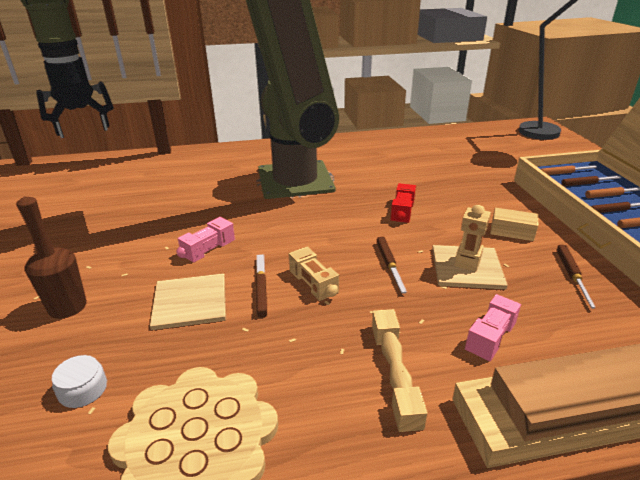

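The top view shows the fallen post at about (331,241) with its bud at (318,214), the empty board at (455,237), and the twin on the left board at about (152,228). The scene view agrees. The tool can't tilt, so I'll grip the cap block and let the post swing upright. Next are enlarged crops.

Run:
```python
import cv2, numpy as np
t=cv2.imread("pics/top0.png")
a=cv2.resize(t[195:285,295:395],None,fx=4,fy=4,interpolation=cv2.INTER_CUBIC)
b=cv2.resize(t[195:285,405:505],None,fx=4,fy=4,interpolation=cv2.INTER_CUBIC)
s=cv2.imread("pics/scene0.png")
c=cv2.resize(s[195:300,420:520],(400,420)[::1],interpolation=cv2.INTER_CUBIC)[:240]
d=cv2.resize(t[195:285,110:220],(400,327),interpolation=cv2.INTER_CUBIC)[:240]
cv2.imwrite("pics/crop1.png",np.vstack([np.hstack([a,b]),np.hstack([c,d])]))
```

```text
(no output)
```

View pics/crop1.png

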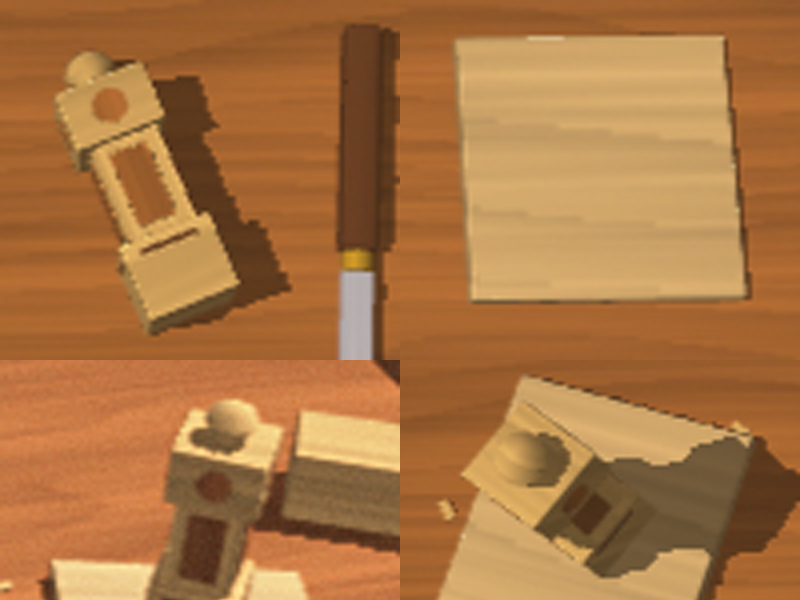

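```bash
cat > h.py <<'E'
import numpy as np, cv2, pickle
from scipy.spatial.transform import Rotation as R
C={"scene":(481.848,320.847,243.405,[1.75213759,1.44068945,-.78523947],[-.07502952,-.1896896,1.43985212]),
"top":(510.224,312.2995,239.512,[2.08426696,-2.11768499,.25248731],[.01330205,.4973886,.93931])}
def w(cam,uv,z):
    f,cx,cy,r,t=C[cam]; M=R.from_rotvec(r).as_matrix(); o=-M.T@np.array(t)
    d=M.T@np.array([(uv[0]-cx)/f,(uv[1]-cy)/f,1]); return o+d*(z-o[2])/d[2]
E
python3 - <<'E'
from h import *
from bench import manip
np.set_printoptions(precision=4,suppress=True)
a=lambda x,y:w("top",(295+x/4,195+y/4),.048)
cap=[a(*p) for p in((57,100),(145,62),(163,115),(78,155))]
foot=[a(*p) for p in((122,248),(208,213),(240,283),(150,320))]
c,f=np.mean(cap,0),np.mean(foot,0); d=c-f
print("cap",c,"foot",f,"len(74?)",np.linalg.norm(d),"deg",np.degrees(np.arctan2(d[1],d[0])))
print([np.linalg.norm(cap[i]-cap[i-1]) for i in range(4)],[np.linalg.norm(foot[i]-foot[i-1]) for i in range(4)])
b=[w("top",(405+(x-400)/4,195+y/4),.012) for x,y in((457,40),(724,37),(747,298),(472,299))]
print("board",np.mean(b,0),[np.linalg.norm(b[i]-b[i-1]) for i in range(4)])
for i in range(4): e=b[i]-b[i-1]; print(np.degrees(np.arctan2(e[1],e[0])))
M=R.from_quat(manip.state()["tcp_rot"]).as_matrix(); print(M)
print("scene bud check", w("scene",(332,290),.024), "board sc",w("scene",(189,300),.012))
E
```

```text
cap [ 0.5355 -0.016   0.048 ] foot [ 0.455  -0.0482  0.048 ] len(74?) 0.08669284770007064 deg 21.765580330618256
[np.float64(0.030094941548203052), np.float64(0.04826874535137096), np.float64(0.028809257131202096), np.float64(0.0470421045478169)] [np.float64(0.038081757283857355), np.float64(0.04592207635552708), np.float64(0.03806293854287878), np.float64(0.04774185735993677)]
board [ 0.51  -0.288  0.012] [np.float64(0.1367029382620012), np.float64(0.13943044309919142), np.float64(0.137912265997953), np.float64(0.13925378414754655)]
-0.5345813119868922
-90.18738251580535
179.39289111182873
89.31552486095563
[[ 0.9524  0.3049 -0.0005]
 [ 0.3049 -0.9524  0.0016]
 [-0.     -0.0017 -1.    ]]
scene bud check [ 0.5594 -0.0077  0.024 ] board sc [ 0.5187 -0.2913  0.012 ]
```

```bash
python3 -m handwheel '[{"yaw":-4},{"dx":33,"dy":-19.4},{"dx":33,"dy":-19.4},{"dx":33,"dy":-19.4},{"dx":33,"dy":-19.4},{"dx":33,"dy":-19.4},{"dx":33,"dy":-19.4},{"dx":33,"dy":-19.4}]' >/dev/null; python3 -m handwheel '[{"dx":33,"dy":-19.4},{"dx":33,"dy":-19.4},{"dx":33,"dy":-19.4},{"dx":33,"dy":-19.4},{"dx":33,"dy":-19.4},{"dx":33,"dy":-19.4},{"dx":33,"dy":-19.4},{"dx":33,"dy":-19.4}]'; python3 -m handwheel '[{"dx":33,"dy":-19.3,"dz":20},{"dz":40},{"dz":20},{}]'
python3 - <<'E'
from h import *
from bench import manip, imaging
s=manip.state(); print(s["tcp_pos"],R.from_quat(s["tcp_rot"]).as_matrix())
f=imaging.grab_frame("wrist"); cv2.imwrite("pics/w1.png",f["color"]); print({k:v for k,v in f.items() if k!="color"})
E
```

```text
[ 0.15995422 -0.4997195   0.40396039] [[ 9.52400218e-01  3.04850035e-01 -5.30828051e-04]
 [ 3.04850497e-01 -9.52398805e-01  1.64059843e-03]
 [-5.42351195e-06 -1.72432950e-03 -9.99998513e-01]]
{'fx': 371.64829954431775, 'fy': 371.64829954431775, 'cx': 322.1808236127966, 'cy': 241.95734154482804, 'mount': array([[ 1.61242395e-04, -9.57901287e-01, -2.87097715e-01,
         7.31573596e-02],
       [ 9.99999935e-01,  6.18837765e-05,  3.55153769e-04,
        -2.17096201e-04],
       [-3.22435562e-04, -2.87097754e-01,  9.57901235e-01,
         3.01650641e-02],
       [ 0.00000000e+00,  0.00000000e+00,  0.00000000e+00,
         1.00000000e+00]])}validation failed for argument at $[0]...
validation failed for argument at $[0]...
validation failed for argument at $[0]...
```

View pics/w1.png

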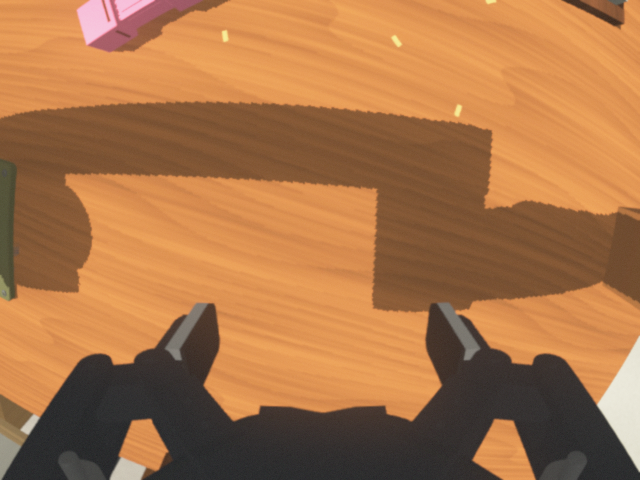

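The moves were refused, presumably because every key is required, so this is still the start view with pads at about (190,340) and (455,340). I'll resend with full rows.

```bash
python3 -m handwheel '[{"claw":0,"dx":0,"dy":0,"dz":0,"yaw":-4},{"claw":0,"dx":33,"dy":-19.4,"dz":0,"yaw":0},{"claw":0,"dx":33,"dy":-19.4,"dz":0,"yaw":0},{"claw":0,"dx":33,"dy":-19.4,"dz":0,"yaw":0},{"claw":0,"dx":33,"dy":-19.4,"dz":0,"yaw":0},{"claw":0,"dx":33,"dy":-19.4,"dz":0,"yaw":0},{"claw":0,"dx":33,"dy":-19.4,"dz":0,"yaw":0},{"claw":0,"dx":33,"dy":-19.4,"dz":0,"yaw":0}]'
```

```text
clock: 0.95
tcp_pos: [0.3248, -0.2868, 0.4046]
tcp_rot: [0.982, 0.189, -0.0, -0.0]
ft_force: [0.2, -0.5, -0.1]
width: 1.003
finger_force: 0.0
```

```bash
python3 -m handwheel '[{"claw":0,"dx":33,"dy":-19.4,"dz":0,"yaw":0},{"claw":0,"dx":33,"dy":-19.4,"dz":0,"yaw":0},{"claw":0,"dx":33,"dy":-19.4,"dz":0,"yaw":0},{"claw":0,"dx":33,"dy":-19.4,"dz":0,"yaw":0},{"claw":0,"dx":33,"dy":-19.4,"dz":0,"yaw":0},{"claw":0,"dx":33,"dy":-19.4,"dz":0,"yaw":0},{"claw":0,"dx":33,"dy":-19.4,"dz":20,"yaw":0},{"claw":0,"dx":33,"dy":-19.3,"dz":30,"yaw":0}]'; python3 -m handwheel '[{"claw":0,"dx":33,"dy":-19.4,"dz":30,"yaw":0},{"claw":0,"dx":0,"dy":0,"dz":0,"yaw":0},{"claw":0,"dx":0,"dy":0,"dz":0,"yaw":0}]';  python3 - <<'E'
from h import *
from bench import manip, imaging
s=manip.state(); print(s["tcp_pos"],R.from_quat(s["tcp_rot"]).as_matrix())
f=imaging.grab_frame("wrist"); cv2.imwrite("pics/w2.png",f["color"])
E
```

```text
clock: 1.75
tcp_pos: [0.5137, -0.045, 0.3557]
tcp_rot: [0.982, 0.189, 0.002, 0.001]
ft_force: [1.7, -0.2, 0.8]
width: 1.003
finger_force: 0.0
clock: 2.05
tcp_pos: [0.5351, -0.0155, 0.3235]
tcp_rot: [0.982, 0.19, -0.002, -0.0]
ft_force: [-1.2, -0.5, -0.1]
width: 1.003
finger_force: 0.0
[ 0.53512775 -0.01554558  0.32349698] [[ 9.28167679e-01  3.72146304e-01 -3.44796204e-03]
 [ 3.72147189e-01 -9.28173640e-01 -4.05056107e-04]
 [-3.35104761e-03 -9.07189395e-04 -9.99993974e-01]]
```

View pics/w2.png

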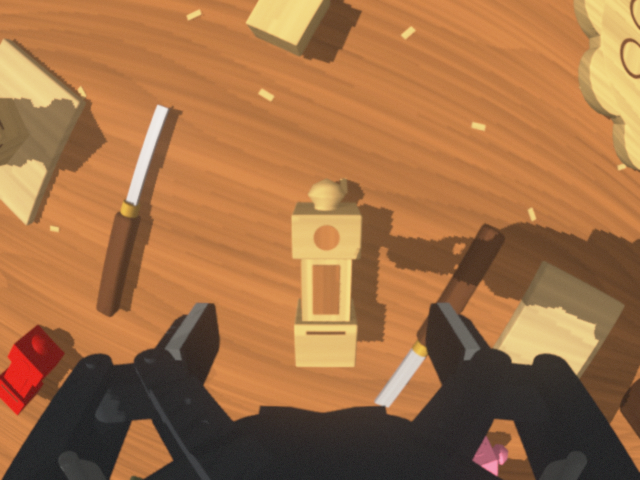

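The post lies square to the tool. Its cap face centre is at about (326,231) and its foot face centre at (325,342). I'll check these with the fisheye model.

```bash
cat >> h.py <<'E'
MT=np.array([[1.61242395e-04,-9.57901287e-01,-2.87097715e-01,7.31573596e-02],[9.99999935e-01,6.18837765e-05,3.55153769e-04,-2.17096201e-04],[-3.22435562e-04,-2.87097754e-01,9.57901235e-01,3.01650641e-02],[0,0,0,1]])
def wr(uv,z,p,q):
    x=np.array(uv)-[322.1808,241.9573]; r=np.linalg.norm(x); th=r/371.648
    d=np.r_[np.sin(th)*x/r,np.cos(th)]; M=R.from_quat(q).as_matrix()
    d=M@MT[:3,:3]@d; o=M@MT[:3,3]+p; return o+d*(z-o[2])/d[2]
E
python3 - <<'E'
from h import *
from bench import manip
s=manip.state();p,q=s["tcp_pos"],s["tcp_rot"]; M=R.from_quat(q).as_matrix()
for uv in((326,231),(292,231),(361,231),(326,206),(326,258),(325,342)):
    X=wr(uv,.048,p,q); print(uv,X.round(4),"tool",(M.T@(X-p)*1000).round(1))
E
```

```text
(326, 231) [ 0.5423 -0.016   0.048 ] tool [  7.2   2.5 276.5]
(292, 231) [0.5336 0.0057 0.048 ] tool [  7.2 -20.9 276.5]
(361, 231) [ 0.5512 -0.0384  0.048 ] tool [  7.2  26.6 276.5]
(326, 206) [ 0.5585 -0.0095  0.048 ] tool [ 24.6   2.4 276.5]
(326, 258) [ 0.5241 -0.0233  0.048 ] tool [-12.4   2.6 276.6]
(325, 342) [ 0.4597 -0.0485  0.048 ] tool [-81.5   2.1 276.7]
```

```bash
python3 -m handwheel '[{"claw":0,"dx":3.5,"dy":2.5,"dz":30,"yaw":0},{"claw":0,"dx":0,"dy":0,"dz":30,"yaw":0},{"claw":0,"dx":0,"dy":0,"dz":30,"yaw":0},{"claw":0,"dx":0,"dy":0,"dz":30,"yaw":0},{"claw":0,"dx":0,"dy":0,"dz":15,"yaw":0},{"claw":0,"dx":0,"dy":0,"dz":10,"yaw":0},{"claw":0,"dx":0,"dy":0,"dz":0,"yaw":0},{"claw":0.3,"dx":0,"dy":0,"dz":0,"yaw":0}]'; python3 -m handwheel '[{"claw":1,"dx":0,"dy":0,"dz":0,"yaw":0},{"claw":1,"dx":0,"dy":0,"dz":0,"yaw":0},{"claw":1,"dx":0,"dy":0,"dz":0,"yaw":0},{"claw":1,"dx":0,"dy":0,"dz":0,"yaw":0},{"claw":1,"dx":0,"dy":0,"dz":0,"yaw":0},{"claw":1,"dx":0,"dy":0,"dz":0,"yaw":0},{"claw":1,"dx":0,"dy":0,"dz":0,"yaw":0},{"claw":1,"dx":0,"dy":0,"dz":0,"yaw":0}]'
```

```text
clock: 2.9
tcp_pos: [0.5402, -0.0178, 0.1809]
tcp_rot: [0.982, 0.188, 0.001, 0.0]
ft_force: [-0.1, 0.0, -0.2]
width: 0.857
finger_force: 0.0
clock: 3.7
tcp_pos: [0.5406, -0.0172, 0.1812]
tcp_rot: [0.982, 0.189, 0.001, 0.0]
ft_force: [-0.6, -0.4, 6.6]
width: 0.551
finger_force: 62.4
```

```bash
python3 -m handwheel '[{"claw":1,"dx":0,"dy":0,"dz":-15,"yaw":0},{"claw":1,"dx":0,"dy":0,"dz":-25,"yaw":0},{"claw":1,"dx":0,"dy":0,"dz":-25,"yaw":0},{"claw":1,"dx":0,"dy":0,"dz":-25,"yaw":0},{"claw":1,"dx":0,"dy":0,"dz":-25,"yaw":0},{"claw":1,"dx":0,"dy":0,"dz":-25,"yaw":0},{"claw":1,"dx":0,"dy":0,"dz":-20,"yaw":0},{"claw":1,"dx":0,"dy":0,"dz":0,"yaw":0}]'
python3 - <<'E'
from bench import imaging
import cv2,numpy as np
s=imaging.grab_frame("scene")["color"];cv2.imwrite("pics/s3.png",s);w=imaging.grab_frame("wrist")["color"];cv2.imwrite("pics/w3.png",w)
cv2.imwrite("pics/c3.png",np.hstack([cv2.resize(s[100:340,200:440],(400,400)),cv2.resize(w,(400,300))[0:400] if 0 else cv2.copyMakeBorder(cv2.resize(w,(400,300)),0,100,0,0,0)]))
E
```

```text
clock: 4.5
tcp_pos: [0.5408, -0.0171, 0.3427]
tcp_rot: [0.982, 0.189, 0.003, 0.001]
ft_force: [1.2, -0.2, -1.5]
width: 0.558
finger_force: 61.8
```

View pics/c3.png

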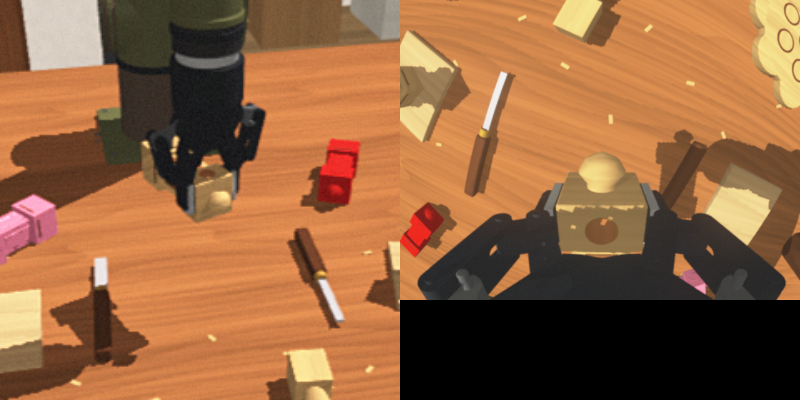

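The post is gripped well but torsional friction holds it level. In the wrist view the cap is squarely between the pads. I'll go low and ease the grip to see how force depends on closure.

```bash
python3 -m handwheel '[{"claw":1,"dx":0,"dy":0,"dz":40,"yaw":0},{"claw":1,"dx":0,"dy":0,"dz":40,"yaw":0},{"claw":1,"dx":0,"dy":0,"dz":40,"yaw":0},{"claw":1,"dx":0,"dy":0,"dz":30,"yaw":0},{"claw":1,"dx":0,"dy":0,"dz":0,"yaw":0},{"claw":0.5,"dx":0,"dy":0,"dz":0,"yaw":0},{"claw":0.5,"dx":0,"dy":0,"dz":0,"yaw":0}]'; python3 -m handwheel '[{"claw":0.46,"dx":0,"dy":0,"dz":0,"yaw":0},{"claw":0.46,"dx":0,"dy":0,"dz":0,"yaw":0}]'; python3 -m handwheel '[{"claw":0.45,"dx":0,"dy":0,"dz":0,"yaw":0},{"claw":0.45,"dx":0,"dy":0,"dz":0,"yaw":0}]'
```

```text
clock: 5.3
tcp_pos: [0.5405, -0.0172, 0.1909]
tcp_rot: [0.982, 0.189, 0.001, 0.0]
ft_force: [0.1, 0.0, -1.4]
width: 0.554
finger_force: 62.1
clock: 5.5
tcp_pos: [0.5405, -0.0172, 0.1912]
tcp_rot: [0.982, 0.189, 0.002, 0.0]
ft_force: [0.4, 0.1, -1.4]
width: 0.553
finger_force: 62.1
clock: 5.7
tcp_pos: [0.5399, -0.0172, 0.1903]
tcp_rot: [0.982, 0.189, 0.001, 0.0]
ft_force: [0.5, 0.3, -1.5]
width: 0.559
finger_force: 62.1
```

Grip force is fixed, so I can't let the post pivot by easing the fingers. Instead I'll use the far edge of the fixed board as a ledge. I hold the post level with its foot's lower edge just below the board's top, push the foot end against that edge, and swing the cap up and over. Pushing the end face low always gives an uprighting moment.

```bash
python3 -m handwheel '[{"claw":1,"dx":0,"dy":0,"dz":-25,"yaw":0},{"claw":1,"dx":0,"dy":0,"dz":-25,"yaw":7},{"claw":1,"dx":0,"dy":0,"dz":-20,"yaw":7},{"claw":1,"dx":0,"dy":0,"dz":0,"yaw":8},{"claw":1,"dx":20,"dy":33,"dz":0,"yaw":0},{"claw":1,"dx":20,"dy":33,"dz":0,"yaw":0},{"claw":1,"dx":20,"dy":33,"dz":0,"yaw":0},{"claw":1,"dx":20,"dy":33,"dz":0,"yaw":0}]'; python3 -m handwheel '[{"claw":1,"dx":20,"dy":33,"dz":0,"yaw":0},{"claw":1,"dx":20,"dy":33,"dz":0,"yaw":0},{"claw":1,"dx":20,"dy":33,"dz":0,"yaw":0},{"claw":1,"dx":20,"dy":33,"dz":0,"yaw":0},{"claw":1,"dx":0,"dy":33,"dz":0,"yaw":0},{"claw":1,"dx":0,"dy":0,"dz":0,"yaw":0},{"claw":1,"dx":0,"dy":0,"dz":0,"yaw":0}]'
python3 - <<'E'
from h import *
from bench import manip, imaging
s=manip.state(); print(s["tcp_pos"],R.from_quat(s["tcp_rot"]).as_matrix(),s["qpos"])
sc=imaging.grab_frame("scene")["color"]; t=imaging.grab_frame("top")["color"]
cv2.imwrite("pics/c4.png",np.hstack([cv2.resize(sc[160:400,60:300],(400,400)),cv2.resize(t[80:280,380:580],(400,400))]))
E
```

```text
clock: 6.5
tcp_pos: [0.6196, -0.1507, 0.2599]
tcp_rot: [1.0, -0.002, 0.0, -0.0]
ft_force: [-0.6, 0.9, -1.2]
width: 0.556
finger_force: 62.1
clock: 7.2
tcp_pos: [0.6979, -0.3157, 0.2589]
tcp_rot: [1.0, -0.003, -0.0, -0.0]
ft_force: [-0.2, 0.6, -1.4]
width: 0.557
finger_force: 62.4
[ 0.69794453 -0.31573424  0.25894357] [[ 9.99981553e-01 -6.00555817e-03 -9.08922521e-04]
 [-6.00468811e-03 -9.99981514e-01  9.56967005e-04]
 [-9.14652839e-04 -9.51491556e-04 -9.99999129e-01]] [-4.24924503e-01  7.57505389e-01  3.33672766e-01  1.14818631e+00
  4.97158688e-04  2.72267301e+00]
```

View pics/c4.png

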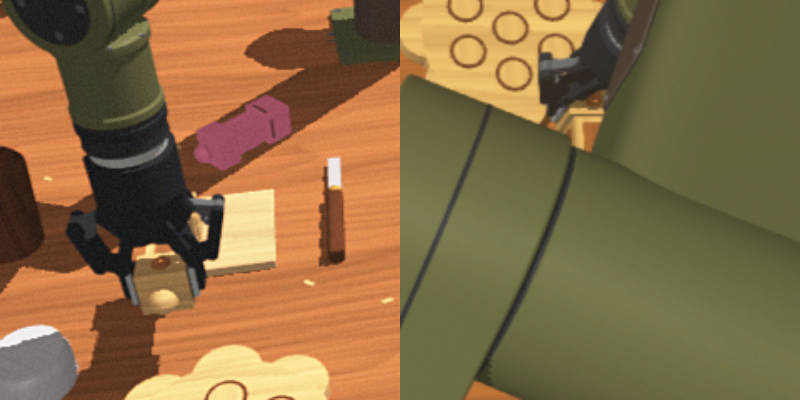

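The post is still level, with its foot toward the board's far edge and clear of the trivet and jar. I'll lower it and creep in.

```bash
python3 -m handwheel '[{"claw":1,"dx":4,"dy":0,"dz":20,"yaw":0},{"claw":1,"dx":0,"dy":0,"dz":30,"yaw":0},{"claw":1,"dx":0,"dy":0,"dz":10,"yaw":0},{"claw":1,"dx":0,"dy":0,"dz":10,"yaw":0},{"claw":1,"dx":0,"dy":0,"dz":0,"yaw":0}]';  python3 -m handwheel '[{"claw":1,"dx":-4,"dy":0,"dz":0,"yaw":0},{"claw":1,"dx":-4,"dy":0,"dz":0,"yaw":0}]'; python3 -m handwheel '[{"claw":1,"dx":-3,"dy":0,"dz":0,"yaw":0},{"claw":1,"dx":-3,"dy":0,"dz":0,"yaw":0}]'
```

```text
clock: 7.8
tcp_pos: [0.7019, -0.314, 0.1886]
tcp_rot: [1.0, -0.002, -0.001, -0.001]
ft_force: [-0.3, 0.7, -1.2]
width: 0.557
finger_force: 62.3
clock: 8.0
tcp_pos: [0.6947, -0.315, 0.1912]
tcp_rot: [1.0, -0.002, 0.001, 0.001]
ft_force: [-0.0, -0.1, -1.0]
width: 0.554
finger_force: 62.3
clock: 8.2
tcp_pos: [0.6905, -0.3151, 0.192]
tcp_rot: [1.0, -0.002, 0.004, 0.0]
ft_force: [8.8, 1.0, 0.3]
width: 0.555
finger_force: 62.5
```

```bash
python3 -m handwheel '[{"claw":1,"dx":0,"dy":0,"dz":2,"yaw":0},{"claw":1,"dx":-3,"dy":0,"dz":0,"yaw":0}]'; python3 -m handwheel '[{"claw":1,"dx":-3,"dy":0,"dz":-3,"yaw":0}]'; python3 -m handwheel '[{"claw":1,"dx":-2,"dy":0,"dz":-4,"yaw":0}]'
```

```text
clock: 8.4
tcp_pos: [0.6895, -0.3151, 0.1911]
tcp_rot: [1.0, -0.002, 0.007, 0.001]
ft_force: [12.6, 1.1, 1.2]
width: 0.55
finger_force: 62.6
clock: 8.5
tcp_pos: [0.6877, -0.3149, 0.1942]
tcp_rot: [1.0, -0.001, 0.009, 0.0]
ft_force: [15.6, 4.4, -1.4]
width: 0.553
finger_force: 61.9
clock: 8.6
tcp_pos: [0.6859, -0.3147, 0.1985]
tcp_rot: [1.0, -0.002, 0.009, 0.0]
ft_force: [14.1, 1.8, 0.4]
width: 0.555
finger_force: 62.0
```

```bash
python3 -m handwheel '[{"claw":1,"dx":-2,"dy":0,"dz":-8,"yaw":0},{"claw":1,"dx":-3,"dy":0,"dz":-8,"yaw":0},{"claw":1,"dx":-4,"dy":0,"dz":-9,"yaw":0}]';  python3 - <<'E'
from bench import imaging
import cv2,numpy as np
s=imaging.grab_frame("scene")["color"];w=imaging.grab_frame("wrist")["color"]
cv2.imwrite("pics/c5.png",np.hstack([cv2.resize(s[180:380,80:280],(400,400)),cv2.copyMakeBorder(cv2.resize(w,(400,300)),0,100,0,0,0)]))
E
```

```text
clock: 8.9
tcp_pos: [0.6744, -0.3147, 0.222]
tcp_rot: [1.0, -0.002, 0.005, 0.0]
ft_force: [6.5, -0.3, -2.9]
width: 0.551
finger_force: 62.0
```

View pics/c5.png

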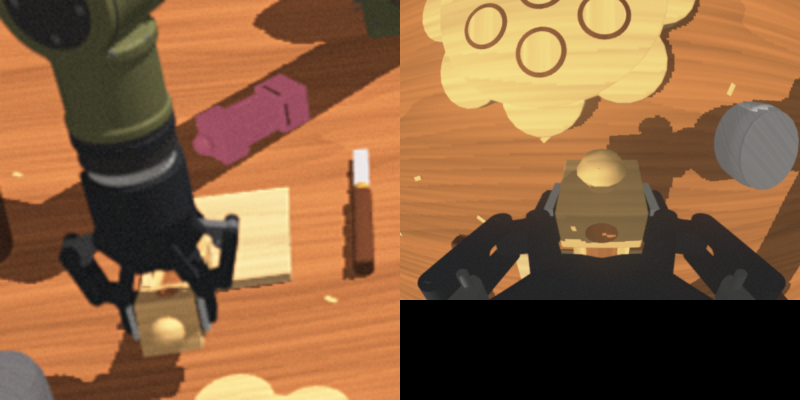

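The wrist view shows the bud-end face growing and the medallion foreshortened, so the post is rotating. I'll continue the arc.

```bash
python3 -m handwheel '[{"claw":1,"dx":-5,"dy":0,"dz":-7,"yaw":0},{"claw":1,"dx":-6,"dy":0,"dz":-7,"yaw":0},{"claw":1,"dx":-6,"dy":0,"dz":-6,"yaw":0}]'; python3 -m handwheel '[{"claw":1,"dx":-6,"dy":0,"dz":-5,"yaw":0},{"claw":1,"dx":-7,"dy":0,"dz":-5,"yaw":0}]'; python3 -m handwheel '[{"claw":1,"dx":-7,"dy":0,"dz":-5,"yaw":0},{"claw":1,"dx":-7,"dy":0,"dz":-4,"yaw":0}]'
```

```text
clock: 9.3
tcp_pos: [0.6571, -0.3149, 0.2421]
tcp_rot: [1.0, -0.002, 0.005, 0.001]
ft_force: [7.9, 0.2, -0.8]
width: 0.556
finger_force: 61.8
clock: 9.5
tcp_pos: [0.6404, -0.3146, 0.25]
tcp_rot: [1.0, -0.002, -0.001, 0.0]
ft_force: [0.9, -0.2, -1.4]
width: 0.557
finger_force: 62.2
clock: 9.7
tcp_pos: [0.6262, -0.3146, 0.2587]
tcp_rot: [1.0, -0.002, -0.001, -0.0]
ft_force: [-0.2, -0.4, -1.8]
width: 0.557
finger_force: 62.2
```

The force dropped to zero, so the foot slipped over the edge at roughly 33° of tilt. I'll back out, lower for more overlap and catch the ledge again.

```bash
python3 -m handwheel '[{"claw":1,"dx":20,"dy":0,"dz":0,"yaw":0},{"claw":1,"dx":26,"dy":0,"dz":0,"yaw":0},{"claw":1,"dx":0,"dy":0,"dz":8,"yaw":0},{"claw":1,"dx":0,"dy":0,"dz":8,"yaw":0},{"claw":1,"dx":0,"dy":0,"dz":0,"yaw":0}]'; python3 -m handwheel '[{"claw":1,"dx":-4,"dy":0,"dz":0,"yaw":0},{"claw":1,"dx":-4,"dy":0,"dz":0,"yaw":0}]'; python3 -m handwheel '[{"claw":1,"dx":-3,"dy":0,"dz":0,"yaw":0},{"claw":1,"dx":-3,"dy":0,"dz":0,"yaw":0}]';python3 - <<'E'
from bench import imaging
import cv2,numpy as np
s=imaging.grab_frame("scene")["color"];w=imaging.grab_frame("wrist")["color"]
cv2.imwrite("pics/c6.png",np.hstack([cv2.resize(s[200:350,90:240],(400,400)),cv2.resize(w[180:420,200:440],(400,400))]))
E
```

```text
clock: 10.2
tcp_pos: [0.6717, -0.3144, 0.2403]
tcp_rot: [1.0, -0.002, -0.002, -0.001]
ft_force: [-0.9, 0.1, -2.0]
width: 0.555
finger_force: 62.1
clock: 10.4
tcp_pos: [0.6645, -0.3148, 0.2428]
tcp_rot: [1.0, -0.002, -0.0, -0.0]
ft_force: [0.5, -0.6, -1.0]
width: 0.557
finger_force: 62.1
clock: 10.6
tcp_pos: [0.6589, -0.3148, 0.2433]
tcp_rot: [1.0, -0.002, 0.0, 0.0]
ft_force: [0.7, 0.5, -1.8]
width: 0.55
finger_force: 62.1
```

View pics/c6.png

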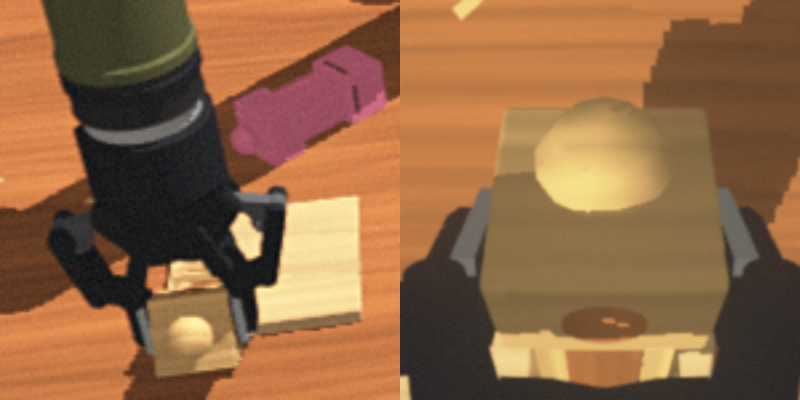

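```bash
cat > fit.py <<'E'
from h import *
from scipy.optimize import least_squares
def proj(X):  # tool coords m -> px
    c=(X-MT[:3,3])@MT[:3,:3]; r=np.hypot(c[:,0],c[:,1]); th=np.arctan2(r,c[:,2])
    return np.c_[322.1808+371.648*th*c[:,0]/r,241.9573+371.648*th*c[:,1]/r]
def pts(p):  # corners: bud-face underside(-y,+y), bud-face upper, shaft-side upper ; a along axis, n upper normal
    t,x,y,z=p; a=np.array([np.cos(t),0,-np.sin(t)]); n=np.array([-np.sin(t),0,-np.cos(t)]); c=np.array([x,y,z])
    return np.array([c+a*s*.016+n*m*.024+np.array([0,l*.024,0]) for s,m in((1,-1),(1,1),(-1,1)) for l in(-1,1)])
def fit(uv):
    r=least_squares(lambda p:(proj(pts(p))-uv).ravel(),[.6,0,0,.155]); print("theta",np.degrees(r.x[0]),"tool mm",r.x[1:]*1000,"rms",np.sqrt(np.mean(r.fun**2))); return r.x
E
python3 - <<'E'
from fit import *
c=lambda x,y:(200+(x-400)*.6,180+y*.6)
fit(np.array([c(502,108),c(706,108),c(482,293),c(730,293),c(493,333),c(720,333)]))
E
```

```text
theta 34.27299325900561 tool mm [  4.98183738   0.25761155 159.00176953] rms 4.169496620828046
```

The wrist fit gives a tilt of about 34°, matching the arc estimate, and the foot corner is about 6 mm below the board top. I'll continue from here with a less steep arc.

```bash
python3 -m handwheel '[{"claw":1,"dx":-4,"dy":0,"dz":0,"yaw":0},{"claw":1,"dx":-3,"dy":0,"dz":0,"yaw":0}]'; python3 -m handwheel '[{"claw":1,"dx":-4,"dy":0,"dz":0,"yaw":0},{"claw":1,"dx":-3,"dy":0,"dz":-1,"yaw":0}]'
```

```text
clock: 10.9
tcp_pos: [0.6521, -0.3146, 0.2428]
tcp_rot: [1.0, -0.002, 0.0, 0.0]
ft_force: [0.2, 0.9, -0.9]
width: 0.558
finger_force: 62.1
clock: 11.1
tcp_pos: [0.6449, -0.3146, 0.2435]
tcp_rot: [1.0, -0.002, -0.0, -0.0]
ft_force: [0.1, 0.4, -0.7]
width: 0.554
finger_force: 62.1
```

```bash
python3 -m handwheel '[{"claw":1,"dx":-4,"dy":0,"dz":0,"yaw":0},{"claw":1,"dx":-3,"dy":0,"dz":0,"yaw":0}]'; python3 -m handwheel '[{"claw":1,"dx":14,"dy":0,"dz":0,"yaw":0},{"claw":1,"dx":16,"dy":0,"dz":0,"yaw":0},{"claw":1,"dx":0,"dy":0,"dz":6,"yaw":0},{"claw":1,"dx":0,"dy":0,"dz":0,"yaw":0}]'; python3 -m handwheel '[{"claw":1,"dx":-5,"dy":0,"dz":0,"yaw":0},{"claw":1,"dx":-5,"dy":0,"dz":0,"yaw":0}]'; python3 -m handwheel '[{"claw":1,"dx":-4,"dy":0,"dz":0,"yaw":0},{"claw":1,"dx":-4,"dy":0,"dz":0,"yaw":0}]'
```

```text
clock: 11.3
tcp_pos: [0.638, -0.3146, 0.2438]
tcp_rot: [1.0, -0.002, -0.0, 0.0]
ft_force: [-0.4, -0.6, -1.1]
width: 0.558
finger_force: 62.1
clock: 11.7
tcp_pos: [0.6677, -0.3144, 0.2363]
tcp_rot: [1.0, -0.002, -0.001, -0.0]
ft_force: [-1.1, -0.5, -1.3]
width: 0.554
finger_force: 62.1
clock: 11.9
tcp_pos: [0.6593, -0.3147, 0.2385]
tcp_rot: [1.0, -0.002, 0.003, -0.0]
ft_force: [10.3, 1.4, -0.0]
width: 0.555
finger_force: 62.2
clock: 12.1
tcp_pos: [0.6542, -0.3148, 0.2415]
tcp_rot: [1.0, -0.002, 0.008, 0.0]
ft_force: [12.8, 2.7, 5.6]
width: 0.554
finger_force: 63.0
```

```bash
python3 -m handwheel '[{"claw":1,"dx":-3,"dy":0,"dz":-2,"yaw":0},{"claw":1,"dx":-4,"dy":0,"dz":-3,"yaw":0}]'; python3 -m handwheel '[{"claw":1,"dx":-4,"dy":0,"dz":-3,"yaw":0},{"claw":1,"dx":-4,"dy":0,"dz":-3,"yaw":0}]'
```

```text
clock: 12.3
tcp_pos: [0.6473, -0.3146, 0.2469]
tcp_rot: [1.0, -0.002, 0.008, 0.0]
ft_force: [10.8, 2.8, 3.8]
width: 0.552
finger_force: 62.5
clock: 12.5
tcp_pos: [0.6387, -0.3146, 0.2528]
tcp_rot: [1.0, -0.002, 0.007, 0.0]
ft_force: [9.3, 2.8, 2.1]
width: 0.554
finger_force: 62.2
```

```bash
python3 -m handwheel '[{"claw":1,"dx":-4,"dy":0,"dz":-1,"yaw":0},{"claw":1,"dx":-4,"dy":0,"dz":-2,"yaw":0}]'; python3 -m handwheel '[{"claw":1,"dx":-4,"dy":0,"dz":-2,"yaw":0},{"claw":1,"dx":-4,"dy":0,"dz":-2,"yaw":0}]'
```

```text
clock: 12.7
tcp_pos: [0.6312, -0.3146, 0.2565]
tcp_rot: [1.0, -0.002, 0.008, 0.001]
ft_force: [9.1, 3.3, 7.1]
width: 0.557
finger_force: 62.6
clock: 12.9
tcp_pos: [0.6228, -0.3146, 0.2603]
tcp_rot: [1.0, -0.002, 0.008, 0.001]
ft_force: [7.2, 1.8, 5.8]
width: 0.558
finger_force: 62.4
```

```bash
python3 -m handwheel '[{"claw":1,"dx":-5,"dy":0,"dz":-1,"yaw":0},{"claw":1,"dx":-5,"dy":0,"dz":-2,"yaw":0}]'; python3 -m handwheel '[{"claw":1,"dx":-5,"dy":0,"dz":-1,"yaw":0},{"claw":1,"dx":-5,"dy":0,"dz":-1,"yaw":0}]'; python3 -m handwheel '[{"claw":1,"dx":-5,"dy":0,"dz":0,"yaw":0},{"claw":1,"dx":-5,"dy":0,"dz":-1,"yaw":0}]'
```

```text
clock: 13.1
tcp_pos: [0.6129, -0.3145, 0.2636]
tcp_rot: [1.0, -0.002, 0.008, 0.001]
ft_force: [8.3, 3.7, 6.9]
width: 0.553
finger_force: 62.6
clock: 13.3
tcp_pos: [0.6029, -0.3145, 0.2659]
tcp_rot: [1.0, -0.002, 0.008, 0.001]
ft_force: [7.5, 1.5, 9.7]
width: 0.556
finger_force: 63.0
clock: 13.5
tcp_pos: [0.5929, -0.3144, 0.2673]
tcp_rot: [1.0, -0.002, 0.008, 0.001]
ft_force: [8.9, 3.9, 7.1]
width: 0.553
finger_force: 63.2
```

```bash
python3 -m handwheel '[{"claw":1,"dx":-5,"dy":0,"dz":0,"yaw":0},{"claw":1,"dx":-5,"dy":0,"dz":0,"yaw":0}]'; python3 -m handwheel '[{"claw":1,"dx":-5,"dy":0,"dz":0,"yaw":0},{"claw":1,"dx":-5,"dy":0,"dz":0,"yaw":0}]'; python3 -m handwheel '[{"claw":1,"dx":-4,"dy":0,"dz":0,"yaw":0},{"claw":1,"dx":0,"dy":0,"dz":0,"yaw":0}]'
python3 - <<'E'
from bench import imaging
import cv2,numpy as np
s=imaging.grab_frame("scene")["color"];w=imaging.grab_frame("wrist")["color"]
cv2.imwrite("pics/c7.png",np.hstack([cv2.resize(s[180:340,100:260],(400,400)),cv2.resize(w[180:420,200:440],(400,400))]))
E
```

```text
clock: 13.7
tcp_pos: [0.5828, -0.3145, 0.2677]
tcp_rot: [1.0, -0.002, 0.008, 0.001]
ft_force: [8.5, 4.0, 11.6]
width: 0.556
finger_force: 63.9
clock: 13.9
tcp_pos: [0.5722, -0.3144, 0.2672]
tcp_rot: [1.0, -0.002, 0.007, 0.001]
ft_force: [5.7, 4.5, 11.0]
width: 0.561
finger_force: 63.9
clock: 14.1
tcp_pos: [0.5672, -0.3144, 0.2666]
tcp_rot: [1.0, -0.002, 0.006, 0.001]
ft_force: [4.3, 3.6, 11.3]
width: 0.552
finger_force: 64.2
```

View pics/c7.png

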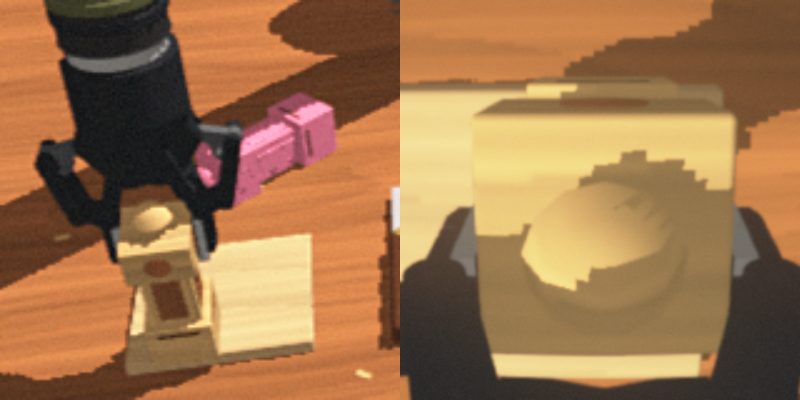

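The post is nearly upright with its foot on the board's far edge; the cap's top face spans crop (474–735, 112–352). That was my last picture, so from here I work by numbers.

Run:
```python
from fit import *
c=lambda x,y:(200+(x-400)*.6,180+y*.6)
uv=np.array([c(474,112),c(735,112),c(492,352),c(716,352)])
for g in (1.3,1.57,1.8):
    r=least_squares(lambda p:(proj(pts(p)[:4])-uv).ravel(),[g,0,0,.15]);print(np.degrees(r.x[0]),r.x[1:]*1000,np.sqrt(np.mean(r.fun**2)))
```

```text
78.10972911449961 [ 1.18889762e+01 -4.87871024e-02  1.48769782e+02] 2.222101514169907
78.1098849321086 [ 1.18890252e+01 -4.87872504e-02  1.48769756e+02] 2.2221015143354714
78.10968014717669 [ 1.18889608e+01 -4.87870557e-02  1.48769791e+02] 2.2221015143268
```

```bash
python3 -m handwheel '[{"claw":1,"dx":0,"dy":0,"dz":-10,"yaw":0},{"claw":1,"dx":0,"dy":0,"dz":-8,"yaw":0},{"claw":1,"dx":-16,"dy":-6.5,"dz":0,"yaw":0},{"claw":1,"dx":-16,"dy":-6.5,"dz":0,"yaw":0},{"claw":1,"dx":-16,"dy":-6.5,"dz":0,"yaw":0},{"claw":1,"dx":-17,"dy":-6.5,"dz":0,"yaw":0},{"claw":1,"dx":0,"dy":0,"dz":4,"yaw":0},{"claw":1,"dx":0,"dy":0,"dz":0,"yaw":0}]';python3 -m handwheel '[{"claw":1,"dx":0,"dy":0,"dz":2,"yaw":0},{"claw":1,"dx":0,"dy":0,"dz":2,"yaw":0}]';python3 -m handwheel '[{"claw":1,"dx":0,"dy":0,"dz":2,"yaw":0},{"claw":1,"dx":0,"dy":0,"dz":2,"yaw":0}]'
```

```text
clock: 15.0
tcp_pos: [0.4998, -0.288, 0.2753]
tcp_rot: [1.0, -0.002, -0.001, -0.0]
ft_force: [-0.7, 0.5, -1.0]
width: 0.551
finger_force: 62.8
clock: 15.2
tcp_pos: [0.5012, -0.2884, 0.2716]
tcp_rot: [1.0, -0.002, 0.0, 0.0]
ft_force: [0.2, -0.3, -1.1]
width: 0.554
finger_force: 62.8
clock: 15.4
tcp_pos: [0.5009, -0.2881, 0.2678]
tcp_rot: [1.0, -0.002, 0.0, 0.0]
ft_force: [-2.3, 1.6, 13.9]
width: 0.561
finger_force: 64.4
```

```bash
python3 -m handwheel '[{"claw":1,"dx":0,"dy":0,"dz":2,"yaw":0},{"claw":1,"dx":0,"dy":0,"dz":0,"yaw":0}]';python3 -m handwheel '[{"claw":1,"dx":0,"dy":0,"dz":2,"yaw":0},{"claw":1,"dx":0,"dy":0,"dz":0,"yaw":0}]'; python3 -m handwheel '[{"claw":1,"dx":0,"dy":0,"dz":2,"yaw":0},{"claw":1,"dx":0,"dy":0,"dz":0,"yaw":0}]'
```

```text
clock: 15.6
tcp_pos: [0.5008, -0.288, 0.2679]
tcp_rot: [1.0, -0.002, 0.001, 0.0]
ft_force: [-3.1, 1.7, 12.2]
width: 0.556
finger_force: 64.4
clock: 15.8
tcp_pos: [0.5007, -0.288, 0.2677]
tcp_rot: [1.0, -0.002, 0.001, 0.001]
ft_force: [-6.2, 3.5, 23.6]
width: 0.554
finger_force: 65.5
clock: 16.0
tcp_pos: [0.5007, -0.2879, 0.2677]
tcp_rot: [1.0, -0.002, 0.002, 0.001]
ft_force: [-9.6, 5.6, 34.6]
width: 0.557
finger_force: 66.7
```

The force now rises without motion, so the foot is flat. I'll relieve the pressure, open and retreat straight up.

```bash
python3 -m handwheel '[{"claw":1,"dx":0,"dy":0,"dz":-5,"yaw":0},{"claw":0.4,"dx":0,"dy":0,"dz":0,"yaw":0},{"claw":0.3,"dx":0,"dy":0,"dz":0,"yaw":0},{"claw":0.1,"dx":0,"dy":0,"dz":0,"yaw":0},{"claw":0,"dx":0,"dy":0,"dz":0,"yaw":0},{"claw":0,"dx":0,"dy":0,"dz":0,"yaw":0}]'; python3 -m handwheel '[{"claw":0,"dx":0,"dy":0,"dz":-20,"yaw":0},{"claw":0,"dx":0,"dy":0,"dz":-30,"yaw":0},{"claw":0,"dx":0,"dy":0,"dz":-35,"yaw":0},{"claw":0,"dx":0,"dy":0,"dz":-35,"yaw":0},{"claw":0,"dx":-30,"dy":0,"dz":0,"yaw":0},{"claw":0,"dx":-30,"dy":0,"dz":0,"yaw":0},{"claw":0,"dx":-30,"dy":0,"dz":0,"yaw":0},{"claw":0,"dx":0,"dy":0,"dz":0,"yaw":0}]'
python3 - <<'E'
from h import *
from bench import manip, imaging
s=manip.state(); print(s["tcp_pos"],s["clock"])
for n in("scene","top","wrist"): cv2.imwrite(f"pics/{n}9.png",imaging.grab_frame(n)["color"])
# silhouettes: model box stack standing at (x,y) fitted to image change in scene
a=cv2.imread("pics/scene0.png");b=cv2.imread("pics/scene9.png")
d=(cv2.absdiff(a,b).max(2)>25).astype(np.uint8)
d=cv2.morphologyEx(d,cv2.MORPH_OPEN,np.ones((3,3),np.uint8))
for u in range(150,360,6): print("".join("#" if d[u:u+6,c:c+4].mean()>.5 else "." for c in range(100,360,4)))
E
```

```text
clock: 16.6
tcp_pos: [0.5004, -0.288, 0.2661]
tcp_rot: [1.0, -0.002, -0.0, -0.0]
ft_force: [0.3, 0.5, 0.4]
width: 1.002
finger_force: 0.0
clock: 17.4
tcp_pos: [0.4072, -0.2869, 0.3865]
tcp_rot: [1.0, -0.003, -0.002, -0.001]
ft_force: [0.4, 1.0, 0.5]
width: 1.001
finger_force: 0.0
[ 0.40721728 -0.28694695  0.3865337 ] 17.4
.......######.........######.....................................
.......#####...........###.......................................
..........###...........##.......................................
..........###...........##.......................................
...........##...........#........................................
.................................................................
...........................##...................#####............
.................................................................
................................................##...............
..........................###....................................
.................................................................
.................................####.............
[... 833 characters left out ...]
.........................########.......
.........#########.................................##..###.......
.........####....................................................
.........#.......................................................
.................................................................
.................................................................
.................................................................
.................................................................
.................................................................
.................................................................
.................................................................
```

Run:
```python
from h import *
a=cv2.imread("pics/scene0.png");b=cv2.imread("pics/scene9.png")
d=(cv2.absdiff(a,b).max(2)>18).astype(np.uint8)
f,cx,cy,r,t=C["scene"]; K=np.array([[f,0,cx],[0,f,cy],[0,0,1]])
def corners(x,y,yaw,h,z0,z1):
    c,s=np.cos(yaw),np.sin(yaw)
    return np.array([[x+c*i*h-s*j*h,y+s*i*h+c*j*h,z] for i in(-1,1) for j in(-1,1) for z in(z0,z1)])
def mask(x,y,yaw=0):
    m=np.zeros(d.shape,np.uint8)
    for h,z0,z1 in((.024,.012,.052),(.018,.052,.104),(.024,.104,.136),(.010,.136,.157)):
        p=cv2.projectPoints(corners(x,y,yaw,h,z0,z1),np.array(r),np.array(t),K,None)[0]
        cv2.fillConvexPoly(m,cv2.convexHull(p.round().astype(np.int32)),1)
    return m
# right/top-side exterior (no shadow there) should be unchanged; inside changed
res=[]
for x in np.arange(.48,.541,.003):
  for y in np.arange(-.315,-.26,.003):
    m=mask(x,y); ring=cv2.dilate(m,np.ones((9,9),np.uint8))-m
    ys,xs=np.nonzero(m); ring[:,:int(xs.mean())]=0
    res.append((d[m>0].mean()-d[ring>0].mean(),x,y))
res.sort(reverse=True); print(np.round(res[:6],3)); 
m=mask(*res[0][1:]); ys,xs=np.nonzero(m)
for u in range(ys.min()-8,ys.max()+8,3): print(u,"".join("@" if m[u,c] and d[u,c] else "m" if m[u,c] else "#" if d[u,c] else "." for c in range(xs.min()-25,xs.max()+15,1)))
```

```text
[[ 0.805  0.495 -0.288]
 [ 0.781  0.492 -0.288]
 [ 0.773  0.498 -0.288]
 [ 0.761  0.489 -0.288]
 [ 0.754  0.492 -0.291]
 [ 0.753  0.489 -0.291]]
221 .....#########..............................................................
224 ###.........................................................#.####..........
227 ................................................################..#.........
230 ................................@m@@@@@@@@@@###############.................
233 ....................###########@@@@@@@@@@@@@########........................
236 ........###################@@@@@@@@@@@@@@@@@@@@@@@@@@.......................
239 ###########################@@@@@@@@@@@@@@@@@@@@@@@@@@m......................
242 ##########################@@@@@@@@@@@@@@@@@@@@@@@@@@@mm.....................
245 ##################.......#@@@@@@@@@@@@@@@@@@@@@@@@@@@@m@....................
248 ########................#@m@@@m@@@@@@@@@@@@@@@@@@@@@@@mm....................
251 .........................@@@@@@@@@@@@@@@@@@@@@@@@@@@@@@m....................
254 ..........................@@@@@@@@m@@@@@@@@@@@@@@@@@@@mm....
[... 774 characters left out ...]
........#@@@@@@@@@@@@@@@@@@@@@@@@@@@@m..............
287 ####..........................###@@@@@@@@@@@@@@@@@@@@@@@@@@@mm..............
290 ##......................##########@@@@@@@@@@@@@@@@@@@@@@@@@@@m..............
293 .............#####################@@@@@@@@@@@@@@@@@@@@@@@@@@@m..............
296 ............#######################@@@@@@@@@@@@@@@@@@@@@@@@@mm..............
299 ###########.########################@@@@@@@@@@@@@@@@mmmmm...................
302 #################################...........................................
305 ##########################..................................................
308 ##########.#................................................................
```

The post stands upright and the silhouette fits well at (0.495, −0.288). That is about 15 mm short of the board's middle in x. I'll refine the board centre in the same camera before mending it.

Run:
```python
from h import *
for n,g in(("scene",[(168,279),(224,276),(226,319),(152,327)]),("top",[(419.3,205),(486,204.3),(491.7,269.5),(423,269.7)])):
    im=cv2.imread(f"pics/{n}0.png",0)
    q=cv2.cornerSubPix(im,np.array(g,np.float32).reshape(-1,1,2),(5,5),(-1,-1),(3,50,.01)).reshape(-1,2)
    W=np.array([w(n,p,.012) for p in q]); print(n,q.round(1).tolist(),W.mean(0).round(4),[round(float(np.linalg.norm(W[i]-W[i-1])),4) for i in range(4)],W[:,:2].round(3).tolist())
```

```text
scene [[168.0, 279.0], [223.6999969482422, 273.20001220703125], [224.60000610351562, 316.29998779296875], [148.8000030517578, 326.29998779296875]] [ 0.5112 -0.2859  0.012 ] [0.1443, 0.1166, 0.1395, 0.14] [[0.439, -0.338], [0.442, -0.221], [0.582, -0.222], [0.581, -0.363]]
top [[418.29998779296875, 204.39999389648438], [485.29998779296875, 203.5], [491.20001220703125, 268.20001220703125], [422.20001220703125, 269.29998779296875]] [ 0.5117 -0.2866  0.012 ] [0.137, 0.1399, 0.1369, 0.1399] [[0.58, -0.217], [0.58, -0.357], [0.443, -0.356], [0.443, -0.216]]
```

Both cameras put the board's middle at x = 0.511 and y ≈ −0.289. I'll regrip the cap, lift slightly and shift 16 mm in x.

```bash
python3 -m handwheel '[{"claw":0,"dx":30,"dy":0,"dz":0,"yaw":0},{"claw":0,"dx":30,"dy":0,"dz":0,"yaw":0},{"claw":0,"dx":28,"dy":1,"dz":0,"yaw":0},{"claw":0,"dx":0,"dy":0,"dz":25,"yaw":0},{"claw":0,"dx":0,"dy":0,"dz":30,"yaw":0},{"claw":0,"dx":0,"dy":0,"dz":30,"yaw":0},{"claw":0,"dx":0,"dy":0,"dz":25,"yaw":0},{"claw":0,"dx":0,"dy":0,"dz":0,"yaw":0}]'; python3 -m handwheel '[{"claw":1,"dx":0,"dy":0,"dz":0,"yaw":0},{"claw":1,"dx":0,"dy":0,"dz":0,"yaw":0},{"claw":1,"dx":0,"dy":0,"dz":0,"yaw":0},{"claw":1,"dx":0,"dy":0,"dz":0,"yaw":0},{"claw":1,"dx":0,"dy":0,"dz":0,"yaw":0},{"claw":1,"dx":0,"dy":0,"dz":0,"yaw":0}]'
```

```text
clock: 18.35
tcp_pos: [0.498, -0.2879, 0.2726]
tcp_rot: [1.0, -0.002, -0.003, -0.002]
ft_force: [-0.4, 0.5, -0.0]
width: 0.999
finger_force: 0.0
clock: 18.95
tcp_pos: [0.4994, -0.2893, 0.2787]
tcp_rot: [1.0, -0.002, 0.002, 0.001]
ft_force: [0.8, 1.3, 5.3]
width: 0.552
finger_force: 62.4
```

```bash
python3 -m handwheel '[{"claw":1,"dx":0,"dy":0,"dz":-5,"yaw":0},{"claw":1,"dx":0,"dy":0,"dz":0,"yaw":0},{"claw":1,"dx":8,"dy":0,"dz":0,"yaw":0},{"claw":1,"dx":8,"dy":0,"dz":0,"yaw":0},{"claw":1,"dx":0,"dy":0,"dz":0,"yaw":0}]'; python3 -m handwheel '[{"claw":1,"dx":0,"dy":0,"dz":3,"yaw":0},{"claw":1,"dx":0,"dy":0,"dz":2.5,"yaw":0},{"claw":1,"dx":0,"dy":0,"dz":0,"yaw":0}]'
```

```text
clock: 19.45
tcp_pos: [0.5158, -0.2892, 0.2814]
tcp_rot: [1.0, -0.002, 0.0, 0.0]
ft_force: [0.3, 0.0, -1.0]
width: 0.553
finger_force: 61.7
clock: 19.75
tcp_pos: [0.5148, -0.289, 0.2787]
tcp_rot: [1.0, -0.002, 0.001, 0.0]
ft_force: [-1.6, 2.7, 13.2]
width: 0.552
finger_force: 63.4
```

Seated with 13 N. Now relieve, open, retreat and verify both posts.

```bash
python3 -m handwheel '[{"claw":1,"dx":0,"dy":0,"dz":-2,"yaw":0},{"claw":0.4,"dx":0,"dy":0,"dz":0,"yaw":0},{"claw":0.3,"dx":0,"dy":0,"dz":0,"yaw":0},{"claw":0.1,"dx":0,"dy":0,"dz":0,"yaw":0},{"claw":0,"dx":0,"dy":0,"dz":0,"yaw":0},{"claw":0,"dx":0,"dy":0,"dz":0,"yaw":0}]'; python3 -m handwheel '[{"claw":0,"dx":0,"dy":0,"dz":-20,"yaw":0},{"claw":0,"dx":0,"dy":0,"dz":-30,"yaw":0},{"claw":0,"dx":0,"dy":0,"dz":-35,"yaw":0},{"claw":0,"dx":0,"dy":0,"dz":-35,"yaw":0},{"claw":0,"dx":-35,"dy":0,"dz":0,"yaw":0},{"claw":0,"dx":-35,"dy":0,"dz":0,"yaw":0},{"claw":0,"dx":-35,"dy":0,"dz":0,"yaw":0},{"claw":0,"dx":0,"dy":0,"dz":0,"yaw":0}]'
python3 - <<'E'
from h import *
from bench import imaging
b=imaging.grab_frame("scene")["color"]; a=cv2.imread("pics/scene0.png"); cv2.imwrite("pics/scene10.png",b)
D=cv2.absdiff(a,b).max(2); d=(D>18).astype(np.uint8)
print("twin region changed frac",d[200:290,430:510].mean())
f,cx,cy,r,t=C["scene"]; K=np.array([[f,0,cx],[0,f,cy],[0,0,1]])
def mask(x,y):
    m=np.zeros(d.shape,np.uint8)
    for h,z0,z1 in((.024,.012,.052),(.018,.052,.104),(.024,.104,.136),(.010,.136,.157)):
        P=np.array([[x+i*h,y+j*h,z] for i in(-1,1) for j in(-1,1) for z in(z0,z1)])
        cv2.fillConvexPoly(m,cv2.convexHull(cv2.projectPoints(P,np.array(r),np.array(t),K,None)[0].round().astype(np.int32)),1)
    return m
res=[]
for x in np.arange(.48,.541,.003):
  for y in np.arange(-.315,-.26,.003):
    m=mask(x,y); ring=cv2.dilate(m,np.ones((9,9),np.uint8))-m
    ring[:,:int(np.nonzero(m)[1].mean())]=0
    res.append((d[m>0].mean()-d[ring>0].mean(),x,y))
res.sort(reverse=True); print(np.round(res[:5],3))
E
```

```text
clock: 20.35
tcp_pos: [0.5144, -0.2891, 0.2779]
tcp_rot: [1.0, -0.002, -0.0, -0.0]
ft_force: [-0.1, 0.1, 0.2]
width: 1.002
finger_force: 0.0
clock: 21.15
tcp_pos: [0.4056, -0.2878, 0.3982]
tcp_rot: [1.0, -0.003, -0.002, -0.001]
ft_force: [0.7, -0.3, -0.3]
width: 1.001
finger_force: 0.0
twin region changed frac 0.0004166666666666667
[[ 0.836  0.507 -0.288]
 [ 0.835  0.51  -0.288]
 [ 0.803  0.513 -0.288]
 [ 0.801  0.51  -0.285]
 [ 0.801  0.504 -0.288]]
```

The post fits as upright at (0.509, −0.288), within about 3 mm of the middle, and the twin is unmoved.

```bash
python3 -c "
from bench import manip
print(manip.hand_in())"
```

```text
the job is handed in; nothing more can be done
None
```

The fallen post now stands upright, bud on top, within about 3 mm of the middle of the empty board; the twin was not touched, and I handed the job in at about 21 s.

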